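Hang the supply bin on the louvre rack

ROBOT

A 7-joint arm with a two-finger parallel gripper is mounted at the origin on a cart in front of the work surface, level with it; the furniture and walls round the work are solid. World frame = base frame: x ahead of the robot, y to its left, z up, the work surface at z = 0. Lengths are in m, angles in rad, forces in N, time in s.
With the tool pointing down it reaches from about 0.425 to 0.925 m from the base axis. Payload 6.8 kg.
Tool frame: the origin (TCP) lies on the front face of the gripper's body, between the roots of the fingers; the fingertips stand 73 mm ahead of it and the grasp point (between the pads) lies 54 mm ahead of it (env.nose_length is the distance from the TCP to the fingertips, in m); z points along the fingers, y is the line along which they close (so a half turn about z gives the same grasp; the last joint's range is limited). The gripper opens to 85 mm and grips with 20 to 120 N. Pads are 22 mm wide; open, the fingers measure 114 mm over their backs; the gripper's body (76 mm by 85 mm) begins 54 mm behind the grasp point. The pads swing forward as they close: fully open they stand 13 mm farther back than shut.
Start: joints at [-1.341, 0.477, 0.022, 1.555, -0.011, 1.109, -0.083], TCP at [0.224, 0.637, 0.304] pointing down, gripper open.
Joint ranges: [-2.96, 2.96], [-0.34, 2.1], [-1.41, 1.46], [0.24, 2.44], [-1.37, 4.51], [0.17, 1.92], [-2.96, 2.96]. Speed limits (rad/s): [2.39, 2.39, 3.14, 3.14, 3.14, 3.14, 3.14].

INTERFACE

Orientations are given as a unit quaternion [w, x, y, z].
In Python, from cell import env, kin, camera, calibration, job gives the robot as it stands. The module is installed in compiled form; this text tells all that it offers. Calls block until the motion is done:
- env.reach(position, orientation): joint-space move of the TCP to a pose.
- env.movel(position, velocity=0.15, rot=None, stop_force=None): straight line of the TCP; rot=None keeps the orientation; velocity is the mean speed in m/s. With stop_force (N) it stops when the force on the tool has changed by that much, and returns True; else False.
- env.goto_joints(angles): joint-space move.
- env.grip(opening, f_grip=None): finger opening in m; f_grip is the grip in N (None keeps the last); returns when the fingers have stopped.
- env.dwell(seconds).
- kin.inverse_kinematics(position, orientation): joint angles nearest the present ones, or None.
- env.get_state(): the state.
- camera(name): name is "scene" or "top"; returns (picture, depth): 480x640x3 uint8, blue, green, red; 480x640 float32, m along the optical axis (not along the pixel's ray), 0 where there is no reading.
- calibration(name): a dict with "fx", "fy", "cx", "cy" (pixels), "rvec" (rotation vector, rad) and "tvec" (3), from world to camera coordinates, as OpenCV has them. Camera axes: x right, y down, z forward; pixel columns grow to the right and rows downward; lengths in m; the calibration is good to about 2 mm. A picture is of the moment at which its call begins. calibration takes no time and is no camera call.
A pose or a line that the arm cannot do raises env.PlanningError and nothing moves.
- job.job_done(): hands the job in; it is judged then, once.
The state is a dict: "time": time; "qpos": joint angles; "joint_velocities": joint speeds; "joint_torque": joint torques, N m; "tcp_pos": TCP position; "orientation": TCP orientation; "force": force on the tool from outside, world axes, zero at the start; "torque": the same for the moment, N m; "opening": finger opening in m; "gripper_force": force on a finger pad.
Only numpy, scipy, OpenCV 4.12 (cv2) and the standard library are available. Lean on these libraries where they do the work, as an engineer would, in place of code of your own. Each camera call takes 0.05 s, during which the arm holds its last target. There are 200 camera calls.

TASK

Hang the small loose bin, with the bottle in it, in the free place on the louvre rack: lift it level, bring its hook over the louvre, and press it gently down until the hook is fully home past its spring clip and the bin hangs there by itself, about in the middle of the place. Do not force it against the rack, and leave the other things on the table alone.

Things in the scene. Friction and masses are not known exactly. Their poses are not given: they have to be found in the camera images.
- bin: loose grey plastic hanging bin, open top, low scooped front, 100 (x) x 58 (y) x 82 mm high, 0.1 to 0.2 kg. Origin under the middle of its floor, z up, x from its low front to its back. Flat upright side walls, full height from x -10 to +50 mm, to pinch across 58 mm. Two feet low on the back wall (z 2 to 12) reach back to x +63 mm, the rearmost part of the bin.
- bin_hook (a point): on the bin's back: underside of the hook's 44 mm wide bridge, at x +54, z +79 mm of the bin. A tongue hangs from the bridge's rear down to z +70; its lower edge is a round bead, x +58 to +61.5. Between the back wall (outer face x +50) and the tongue is an 8 mm pocket for the louvre's lip. The bin is home when the lip's top edge bears on this underside.
- rack: fixed white steel bench rack. Origin on the table under the nominal front faces of its two upright louvre plates; x points into the rack, away from the robot (a hung bin's x runs the same way), y left, z up. Places at y +68 and -68 mm: one free, in the other hangs a like bin. Plates 130 wide, 120 high, top 16 mm above the louvre's edge; uprights at y +-138 end at z +201.
- place_left (a point): nominal middle of the left louvre's top edge, but at its plate's front face; z 165 mm. The louvre's lip: 70 wide, 3 thick, its rear 7 mm before the plate, open above, closed 24 mm below its top edge; the plate is flat below that. Plates are bolted in slots on spacers: each really stands up to 10 mm higher or lower and 5 mm nearer or farther, upright and parallel: find it by touch.
- place_right (a point): the same for the right place. In each, a spring leaf points down behind the lip, its end 5 mm off the plate: the tongue's bead must be pushed down past it, against up to about 10 N, more than the bin weighs, in the last 12 mm; it snaps over the bead some 3 mm before home. Then the bridge stands hard on the lip. The thin louvre bends above 25 N.
- hung: the other plate with the bin that hangs there (fixed, forceps in it). Origin at the middle of its own louvre's top edge at its plate's front face, so its y in the rack's frame tells which place is taken; its height says nothing of the free one. The bin reaches 115 mm before the plate, 58 wide; the forceps stand about 30 mm above its rim.
- bottle: dropper bottle with a dark cap, 28 mm wide, 84 mm high, loose, standing in the front half of the loose bin; origin under its middle
- dropper: bystander: dropper bottle with a white cap, 28 mm wide, 84 mm high, standing on the table at the right; origin under its middle
- dish_right: bystander: closed dish, 61 mm wide, 14 mm high, on the table at the right; origin under its middle
- dish_left: bystander: the same kind of dish, on the table at the left front; origin under its middle
Mind the look-alikes: they are no part of the job. Leave any yellow look-alike of the bin alone.

How it is judged:
At the end, for the whole second after the job is handed in: The loose bin hangs at rest on the free louvre, the lip in the hook's pocket with the bridge within 2.5 mm of the lip's top edge, within 13 mm sideways of the louvre's middle, tilted less than 0.12 rad, the bottle still inside (z of louvre_c0 in the frame of bin between 0.0695 and 0.0745 m and x of louvre_c0 in the frame of bin between 0.0495 and 0.0585 m and y of louvre_c0 in the frame of bin between -0.013 and 0.013 m and angle between bin's own z axis and vertical below 0.12 rad and linear speed of bin below 0.02 m/s and distance between bottle and bin below 0.075 m); the robot touches nothing.
It fails at once if the bin pressed on the louvre or its plate with more than 25 N (contact force between bin and louvre_c0 above 25 N or contact force between bin and louvre_c1 above 25 N).
It fails at once if the bin tipped more than about 30 degrees (angle between bin's own z axis and vertical above 0.5 rad).
It fails at once if a bystander moved more than 3 cm (distance of any of dropper, dish_right, dish_left from where it was at the start of the episode above 0.03 m).
It also fails if it takes over 42 s, if anything falls off the work surface, if the arm or the gripper's body presses on something with over 40 N, if the wrist force passes 120 N, or if a joint passes its speed limit or range.

## Working session

There is one attempt and no reset: what is moved stays moved. The work goes in short steps, each a Python script; the robot and the scene stay as the last script left them, time stands still between calls to the robot, and variables do not carry over. Pictures are saved under pics/ and viewed, at most 10 in all, crops included, and the job is handed in when it is done.

```bash
mkdir -p pics; ls
cat > h.py <<'E'
import numpy as np, cv2
from cell import env, kin, camera, calibration, job
def cloud(n):
    im,d=camera(n); c=calibration(n); R=cv2.Rodrigues(np.array(c["rvec"],float))[0]; t=np.array(c["tvec"],float).ravel()
    v,u=np.mgrid[0:480,0:640]; P=np.stack([(u-c["cx"])/c["fx"]*d,(v-c["cy"])/c["fy"]*d,d],-1)
    W=(P-t)@R; W[d<=0]=np.nan
    return im,W
E
python3 - <<'E'
from h import *
for n in("scene","top"):
    im,W=cloud(n); cv2.imwrite(f"pics/{n}0.png",im); np.savez(f"{n}0.npz",im=im,W=W)
s=env.get_state(); print(s["time"],s["tcp_pos"],s["orientation"],s["opening"],s["force"])
E
```

```text
pics
0.1 [0.223569   0.63646291 0.30301871] [-8.35211714e-05  1.68083989e-01  9.85772330e-01 -8.23826150e-04] 0.08522640680035166 [0.4864885  0.34125516 0.21672407]
```

View pics/scene0.png

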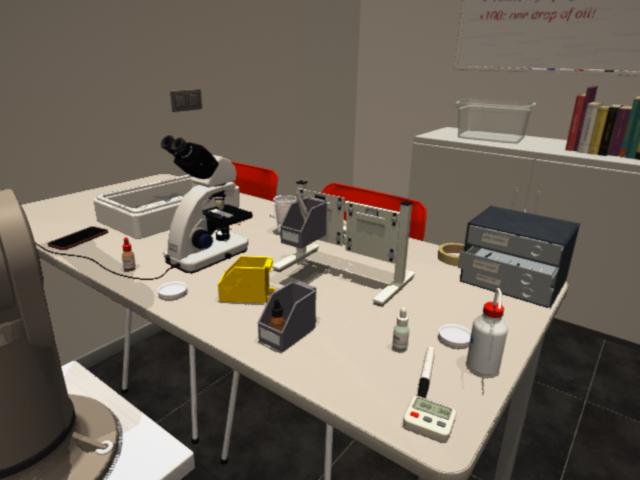

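View pics/top0.png

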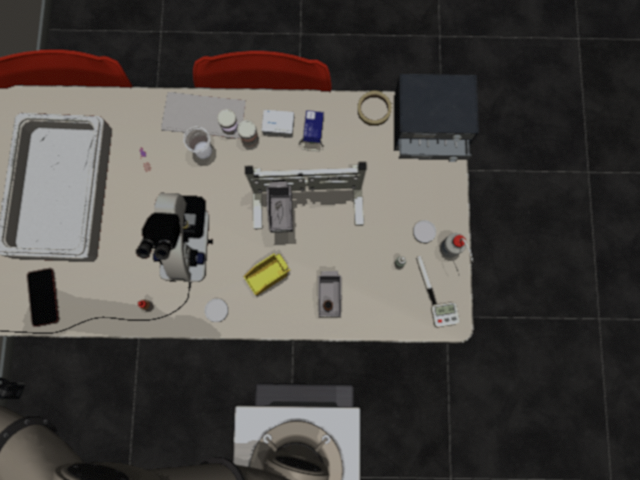

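The left place is taken, with the hung bin at top-view (281,208) and scene (302,222). The free place is on the right, at scene (373,235). The loose bin is at top (329,295) and scene (288,315), with its front and bottle towards the robot. The yellow look-alike is at top (267,273).

Run:
```python
import numpy as np, cv2
T=np.load("top0.npz");S=np.load("scene0.npz")
Wt,Ws=T["W"],S["W"]
for p in[(329,295),(329,307),(362,168),(252,172),(335,182),(281,208),(400,261)]: print(p,Wt[p[1],p[0]].round(3))
for p in[(373,235),(405,207),(302,188),(288,315),(302,222)]: print("s",p,Ws[p[1],p[0]].round(3))
c=Wt[285,329]
for nm,W in(("t",Wt),("s",Ws)):
    P=W.reshape(-1,3); m=(np.hypot(P[:,0]-c[0],P[:,1]-c[1])<.075)&(P[:,2]>.012)&(P[:,2]<.1)
    Q=P[m]; print(nm,len(Q),np.nanmin(Q,0).round(4),np.nanmax(Q,0).round(4))
    hi=Q[Q[:,2]>.07]; print(" top",len(hi),cv2.minAreaRect((hi[:,:2]*1000).astype(np.float32)),hi.mean(0).round(4))
    print(" all",cv2.minAreaRect((Q[:,:2]*1000).astype(np.float32)))
    # rack: points above 0.1
    r=P[(P[:,2]>.1)&(P[:,2]<.25)&(P[:,0]>.6)&(P[:,0]<1.1)&(np.abs(P[:,1])<.3)]
    print(" rack",len(r),np.nanmin(r,0).round(3),np.nanmax(r,0).round(3))
    for y in np.arange(-.25,.2,.02):
        q=r[abs(r[:,1]-y)<.01]
        if len(q)>3: print("  y%.2f"%y,len(q),"x",np.percentile(q[:,0],[2,25,50,75,98]).round(3),"z",np.percentile(q[:,2],[2,50,98]).round(3))
for f,W,x0,x1,y0,y1,n in((T,Wt,240,380,150,325,"ct"),(S,Ws,260,430,170,360,"cs")):
    cv2.imwrite(f"pics/{n}.png",cv2.resize(f["im"][y0:y1,x0:x1],None,fx=3,fy=3,interpolation=cv2.INTER_CUBIC))
```

```text
(329, 295) [ 0.438 -0.081  0.007]
(329, 307) [ 0.402 -0.081  0.07 ]
(362, 168) [ 0.732 -0.155  0.193]
(252, 172) [0.715 0.112 0.201]
(335, 182) [ 0.705 -0.09   0.163]
(281, 208) [0.651 0.046 0.101]
(400, 261) [ 0.524 -0.263  0.065]
s (373, 235) [ 0.712 -0.09   0.117]
s (405, 207) [ 0.726 -0.155  0.194]
s (302, 188) [0.711 0.113 0.188]
s (288, 315) [ 0.465 -0.052  0.015]
s (302, 222) [0.667 0.077 0.122]
t 366 [ 0.3951 -0.1095  0.0121] [ 0.4935 -0.0515  0.0913]
 top 192 ((447.76068115234375, -80.15196990966797), (91.1998519897461, 56.07689666748047), 0.9389187097549438) [ 0.4626 -0.0782  0.081 ]
 all ((444.1778564453125, -80.45741271972656), (98.38166046142578, 56.55507278442383), 0.9501745104789734)
 rack 4891 [ 0.6 -0.3  0.1] [1.084 0.3   0.25 ]
  y-0.25 291 x [0.845 0.882 0.922 0.965 1.002] z [0.102 0.142 0.153]
  y-0.17 28 x [0.727 0.728 0.729 0.733 0.747] z [0.11  0.186 0.206]
  y-0.15 159 x [0.717 0.726 0.728 0.735 0.745] z [0.109 0.179 0.206]
  y-0.13 130 x [0.713 0.716 0.718 0.728 0.737] z [0.105 0.169 0.184]
  y-0.11 133 x [0.706 0.716 0.717 0.728 0.737] z [0.104 0.169 0.184]

[... 1698 characters left out ...]
 [0.102 0.144 0.181]
  y-0.05 260 x [0.701 0.711 0.712 0.713 0.717] z [0.102 0.14  0.181]
  y-0.03 269 x [0.706 0.71  0.711 0.712 1.055] z [0.101 0.143 0.18 ]
  y-0.01 248 x [0.701 0.705 0.707 0.709 0.727] z [0.102 0.153 0.19 ]
  y0.01 562 x [0.601 0.622 0.692 0.705 0.708] z [0.102 0.141 0.188]
  y0.03 640 x [0.62  0.653 0.675 0.701 0.707] z [0.102 0.144 0.187]
  y0.05 228 x [0.623 0.636 0.649 0.69  0.705] z [0.143 0.178 0.206]
  y0.07 564 x [0.604 0.628 0.647 0.679 0.703] z [0.113 0.153 0.187]
  y0.09 54 x [0.698 0.7   0.701 0.702 0.704] z [0.171 0.182 0.192]
  y0.11 92 x [0.695 0.7   0.71  0.718 0.73 ] z [0.172 0.189 0.202]
  y0.13 42 x [0.71  0.711 0.713 0.714 0.726] z [0.157 0.196 0.203]
```

View pics/cs.png

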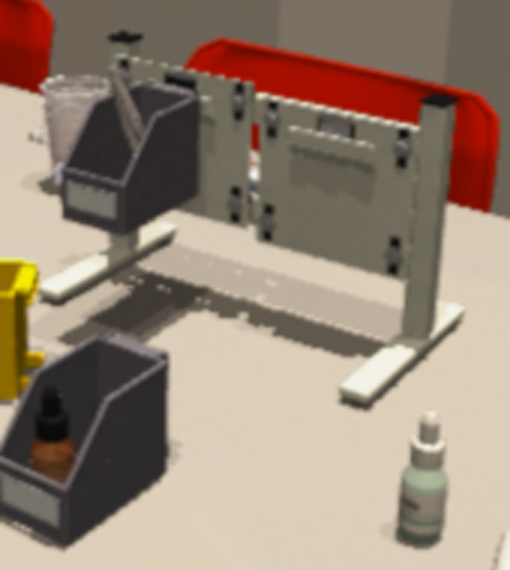

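View pics/ct.png

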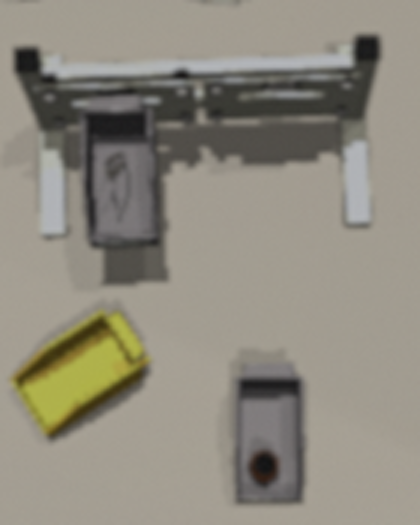

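Run:
```python
import numpy as np, cv2
T=np.load("top0.npz");S=np.load("scene0.npz")
for nm,W in(("t",T["W"]),("s",S["W"])):
    P=W.reshape(-1,3); P=P[np.isfinite(P[:,0])]
    print(nm,"table z",np.median(P[(abs(P[:,0]-.5)<.03)&(abs(P[:,1]+.18)<.04)][:,2]).round(4))
    # uprights (z>.1) and plate
    r=P[(P[:,2]>.09)&(P[:,2]<.15)&(P[:,0]>.65)&(P[:,0]<.76)&(P[:,1]>-.125)&(P[:,1]<-.015)]
    r=r[(abs(r[:,1]+.07)>.04)|(r[:,2]<.13)]
    for _ in range(4):
        A=np.c_[r[:,1]+.075,r[:,2]-.12,np.ones(len(r))]; k=np.linalg.lstsq(A,r[:,0],rcond=None)[0]; e=r[:,0]-A@k; r=r[abs(e)<max(2*e.std(),.001)]
    print(" plate dx/dy,dx/dz,x@y-.075:",k.round(4),len(r),e.std().round(4))
    f=lambda Q:Q[:,0]-(k[0]*(Q[:,1]+.075)+k[2])
    q=P[(P[:,2]>.08)&(P[:,2]<.19)&(abs(f(P))<.004)&(P[:,1]<.0)&(P[:,1]>-.16)]
    for z in np.arange(.065,.19,.01):
        g=q[abs(q[:,2]-z)<.005]
        if len(g): print("  z%.3f y %.4f %.4f n%d"%(z,*np.percentile(g[:,1],[0.5,99.5]),len(g)))
    print(" plate top z",np.sort(q[:,2])[-12:].round(4))
    l=P[(f(P)<-.0055)&(f(P)>-.016)&(P[:,2]>.13)&(P[:,2]<.2)&(P[:,1]<-.02)&(P[:,1]>-.13)]
    print(" lip n",len(l),"y",np.percentile(l[:,1],[0,2,98,100]).round(4),"z",np.percentile(l[:,2],[2,50,90,98,100]).round(4),"f",np.percentile(f(l),[2,50,98]).round(4))
    b=P[(abs(P[:,1]+.08)<.04)&(P[:,0]>.38)&(P[:,0]<.54)&(P[:,2]>.004)]
    for y in(-.108,-.08,-.053):
        g=b[abs(b[:,1]-y)<.006]; print(" y",y,[(x.round(3),g[abs(g[:,0]-x)<.003][:,2].max().round(3)) for x in np.arange(.39,.53,.006) if (abs(g[:,0]-x)<.003).any()])
    for lo,hi in((.4,.45),(.45,.48)):
        g=b[(b[:,0]>lo)&(b[:,0]<hi)]; print(" x",lo,"y range",np.percentile(g[:,1],[1,99]).round(4))
    h=b[(b[:,2]>.074)&(b[:,0]>.44)]; print(" back top",cv2.minAreaRect((h[:,:2]*1000).astype(np.float32)),h[:,2].max())
```

```text
t table z 0.0004
 plate dx/dy,dx/dz,x@y-.075: [-0.0522 -0.0084  0.7142] 138 0.0008
  z0.085 y -0.1485 -0.0111 n70
  z0.095 y -0.1480 -0.0042 n57
  z0.105 y -0.1475 -0.0081 n48
  z0.115 y -0.1469 -0.0030 n54
  z0.125 y -0.1469 -0.0073 n30
  z0.135 y -0.1485 -0.0029 n24
  z0.145 y -0.1478 -0.0033 n52
  z0.155 y -0.1471 -0.0020 n45
  z0.165 y -0.1461 -0.0136 n60
  z0.175 y -0.1478 -0.0070 n84
  z0.185 y -0.1474 -0.0013 n55
 plate top z [0.1854 0.1855 0.1855 0.1856 0.1857 0.186  0.1866 0.1868 0.1881 0.1885
 0.189  0.1897]
 lip n 76 y [-0.12   -0.1176 -0.0305 -0.0282] z [0.1508 0.1625 0.1668 0.1711 0.1749] f [-0.0115 -0.0092 -0.0058]
 y -0.108 [(np.float64(0.39), np.float64(0.047)), (np.float64(0.396), np.float64(0.058)), (np.float64(0.402), np.float64(0.063)), (np.float64(0.408), np.float64(0.069)), (np.float64(0.414), np.float64(0.081)), (np.float64(0.42), np.float64(0.082)), (np.float64(0.426), np.float64(0.08)), (np.float64(0.432), np.float64(0.084)), (np.float64(0.438), np.float64(0.082)), (np.float64(0.444), np.float64(0.084)), (np.float64(0.45), np.float64(0.085)), (np.float64(0.45
[... 4193 characters left out ...]
.42), np.float64(0.084)), (np.float64(0.426), np.float64(0.084)), (np.float64(0.432), np.float64(0.084)), (np.float64(0.438), np.float64(0.085)), (np.float64(0.444), np.float64(0.084)), (np.float64(0.45), np.float64(0.084)), (np.float64(0.456), np.float64(0.084)), (np.float64(0.462), np.float64(0.084)), (np.float64(0.468), np.float64(0.084)), (np.float64(0.474), np.float64(0.084)), (np.float64(0.48), np.float64(0.084)), (np.float64(0.486), np.float64(0.084)), (np.float64(0.492), np.float64(0.084))]
 x 0.4 y range [-0.1096 -0.0509]
 x 0.45 y range [-0.1085 -0.05  ]
 back top ((466.5416564941406, -79.44074249267578), (59.0274772644043, 52.64071273803711), 89.63640594482422) 0.08657796505825359
```

```bash
cat >> h.py <<'E'
def q(psi): return [0.,float(np.cos(psi/2)),float(np.sin(psi/2)),0.]
def st(m=""):
    s=env.get_state(); print(m,"t%.2f"%s["time"],np.round(s["tcp_pos"],4),"F",np.round(s["force"],2),"T",np.round(s["torque"],2),"op %.4f gf %.1f"%(s["opening"],s["gripper_force"])); return s
E
python3 - <<'E'
from h import *
S=np.load("scene0.npz")["W"];T=np.load("top0.npz")["W"]
P=np.r_[S.reshape(-1,3),T.reshape(-1,3)]
m=P[(P[:,2]>.12)&(P[:,2]<.45)&(P[:,1]>.18)&(P[:,1]<.5)&(P[:,0]>.3)&(P[:,0]<.85)]
print("scope x",np.percentile(m[:,0],[.5,5,50]).round(3),"z",m[:,2].max().round(3))
for p in[(357,213),(360,214),(383,218),(385,219),(352,212),(370,216)]: print(p,S[p[1],p[0]].round(4))
l=S.reshape(-1,3); f=l[:,0]-(.7135-.0555*(l[:,1]+.075)); l=l[(f<-.0075)&(f>-.012)&(l[:,2]>.14)&(l[:,2]<.17)&(l[:,1]<-.02)&(l[:,1]>-.14)]
print(np.histogram(l[:,1],bins=np.arange(-.14,-.01,.01)))
q0=env.get_state()["qpos"]
for w in(0,np.pi):
    for n,p,y in(("g",(.452,-.08,.2),.0165),("p",(.69,-.089,.2),.054)):
        j=kin.inverse_kinematics(p,q(y+w)); print(w,n,None if j is None else np.round(j,2))
    for p in((.35,.29,.3),(.42,.1,.3)):
        j=kin.inverse_kinematics(p,q(np.deg2rad(120))); print(p,None if j is None else np.round(j,2))
E
```

```text
scope x [0.487 0.496 0.548] z 0.325
(357, 213) [ 0.7004 -0.0528  0.1642]
(360, 214) [ 0.7027 -0.0593  0.1626]
(383, 218) [ 0.7047 -0.1163  0.1658]
(385, 219) [ 0.7156 -0.1154  0.1602]
(352, 212) [ 0.7112 -0.0326  0.1592]
(370, 216) [ 0.7005 -0.0863  0.1647]
(array([ 0,  0, 23, 25, 25, 27, 21, 23, 29,  2,  0,  0]), array([-0.14, -0.13, -0.12, -0.11, -0.1 , -0.09, -0.08, -0.07, -0.06,
       -0.05, -0.04, -0.03, -0.02]))
0 g [-0.8   0.45  1.06  2.2  -0.56  0.79 -0.92]
0 p [-0.48  0.76  0.82  1.63 -0.63  1.04 -0.98]
(0.35, 0.29, 0.3) [-1.09  0.11  0.28  2.08 -0.04  0.96 -0.26]
(0.42, 0.1, 0.3) [-0.83  0.06  0.47  2.13 -0.03  0.95  0.19]
3.141592653589793 g [-0.46  0.3   0.6   2.18 -0.26  0.72  1.89]
3.141592653589793 p [-0.25  0.65  0.43  1.61 -0.32  0.95  1.91]
(0.35, 0.29, 0.3) [-1.09  0.11  0.28  2.08 -0.04  0.96 -0.26]
(0.42, 0.1, 0.3) [-0.83  0.06  0.47  2.13 -0.03  0.95  0.19]
```

Run:
```python
from h import *
env.reach([.35,.29,.34],q(np.deg2rad(120))); st("via")
env.reach([.451,-.080,.22],q(.0165)); st("above")
print(np.round(env.get_state()["qpos"],2))
im,W=cloud("scene"); cv2.imwrite("pics/s1.png",im[180:400,200:440])
```

```text
via t1.48 [0.3498 0.2915 0.3401] F [ 0.   -0.09 -0.17] T [ 0.02 -0.08 -0.01] op 0.0854 gf 0.0
above t2.98 [ 0.4516 -0.0788  0.2201] F [0.34 0.81 0.78] T [-0.01  0.   -0.03] op 0.0853 gf 0.0
[-0.59  0.29  0.74  2.18 -0.28  0.77 -1.22]
```

View pics/s1.png

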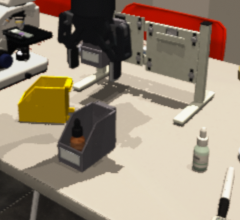

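The gripper is above the bin (crop about (88,135)) with its fingers straddling it, and nothing has been disturbed. Next I grasp it and lift.

Run:
```python
from h import *
print(env.movel([.451,-.080,.108],velocity=.12,stop_force=8)); st("down")
env.grip(.05,80); s=st("grip")
print(np.round(s["orientation"],4))
p=np.array(s["tcp_pos"]); np.save("grasp.npy",p)
env.movel([p[0],p[1],p[2]+.03],velocity=.05); st("lift")
im,W=cloud("scene"); cv2.imwrite("pics/s2.png",cv2.resize(im[240:370,220:380],None,fx=3,fy=3))
```

```text
False
down t4.11 [ 0.4514 -0.0801  0.1085] F [ 0.14  0.26 -0.46] T [-0.02 -0.01 -0.02] op 0.0857 gf 0.0
grip t4.48 [ 0.4515 -0.0799  0.1088] F [-1.49  1.34  8.1 ] T [ 0.1   0.3  -0.01] op 0.0572 gf 84.5
[-3.0e-04  1.0e+00  8.3e-03  7.0e-04]
lift t5.25 [ 0.4515 -0.0797  0.1388] F [ 0.77 -0.27 -2.13] T [-0.04 -0.08  0.02] op 0.0570 gf 85.3
```

View pics/s2.png

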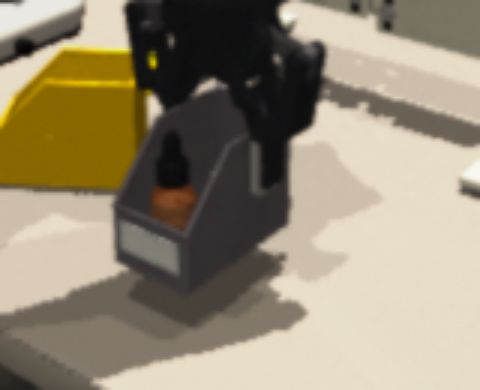

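The bin is held level with the bottle upright at crop (172,180). Next I move to a standoff at the free place and touch the plate with the feet.

```bash
cat >> h.py <<'E'
YR=.054; ux=np.array([np.cos(YR),np.sin(YR),0])
E
python3 - <<'E'
from h import *
p=np.load("grasp.npy"); zo=p[2]
env.movel([p[0],p[1],zo+.104],velocity=.15)
c=np.array([.6719,-.0878,zo+.104])
env.movel(c-.03*ux,velocity=.15,rot=q(YR)); env.dwell(.2); s=st("standoff")
r=env.movel(c+.012*ux,velocity=.03,stop_force=3); s=st("touch %s"%r)
print("adv from expected mm",1000*(np.array(s["tcp_pos"])-c)@ux)
im,W=cloud("scene"); cv2.imwrite("pics/s3.png",cv2.resize(im[160:320,300:440],None,fx=4,fy=3.75,interpolation=cv2.INTER_CUBIC))
E
```

```text
standoff t7.57 [ 0.6416 -0.0894  0.213 ] F [ 0.41  0.61 -2.09] T [-0.02 -0.03  0.  ] op 0.0572 gf 85.4
touch True t8.49 [ 0.6695 -0.0877  0.2116] F [ 0.61  0.31 -2.84] T [ 0.01 -0.11  0.04] op 0.0575 gf 85.4
adv from expected mm -2.3884796267197705
```

View pics/s3.png

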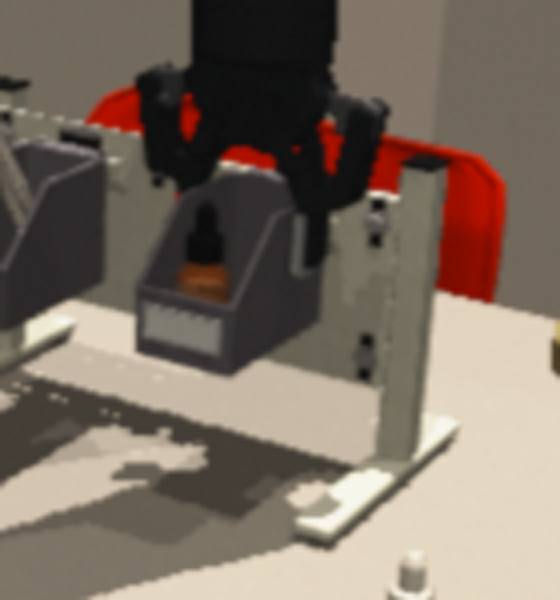

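Run:
```python
from h import *
c=np.array([.6719,-.0878,np.load("grasp.npy")[2]+.104])
env.movel(c-.006*ux,velocity=.03); env.dwell(.2); st("back")
r=env.movel(c+.008*ux,velocity=.012,stop_force=3); s=st("touch %s"%r)
print("adv mm",1000*(np.array(s["tcp_pos"])-c)@ux)
env.dwell(.3); s=st(); print("adv mm",1000*(np.array(s["tcp_pos"])-c)@ux)
```

```text
back t9.01 [ 0.6659 -0.088   0.2128] F [-0.56 -0.92 -2.49] T [ 0.   -0.    0.03] op 0.0574 gf 85.4
touch True t9.58 [ 0.6697 -0.0877  0.2118] F [-0.09 -0.29 -2.47] T [ 0.08 -0.01 -0.04] op 0.0572 gf 85.4
adv mm -2.204321835493008
 t9.88 [ 0.6691 -0.0875  0.2111] F [ 0.81 -0.4  -2.54] T [ 0.03 -0.08 -0.04] op 0.0575 gf 85.4
adv mm -2.7401601142996417
```

Run:
```python
from h import *
zo=np.load("grasp.npy")[2]
c=np.array([.6719,-.0878,zo+.104])-.0030*ux
env.movel(c,velocity=.03); env.dwell(.2); s=st("start"); f0=np.array(s["force"])
for k in range(1,13):
    t=c.copy(); t[2]-=.0015*k
    r=env.movel(t,velocity=.012,stop_force=6); s=st("k%d %s"%(k,r)); d=np.array(s["force"])-f0
    print("   binz cmd %.4f act %.4f"%(t[2]-zo,s["tcp_pos"][2]-zo),"dF",d.round(1))
    if r or np.abs(d).max()>6: break
```

```text
start t10.33 [ 0.6689 -0.088   0.2128] F [-0.76  0.82 -1.15] T [-0.02 -0.09 -0.04] op 0.0572 gf 85.4
k1 False t10.61 [ 0.6688 -0.0879  0.2111] F [ 0.34  1.08 -3.03] T [-0.01 -0.03  0.01] op 0.0569 gf 85.4
   binz cmd 0.1025 act 0.1023 dF [ 1.1  0.3 -1.9]
k2 False t10.88 [ 0.6688 -0.088   0.2097] F [ 0.3  -0.4  -1.76] T [-0.01  0.01  0.03] op 0.0572 gf 85.4
   binz cmd 0.1010 act 0.1009 dF [ 1.1 -1.2 -0.6]
k3 False t11.16 [ 0.6688 -0.0879  0.2082] F [-1.   -0.53 -1.8 ] T [ 0.02 -0.07  0.03] op 0.0573 gf 85.4
   binz cmd 0.0995 act 0.0994 dF [-0.2 -1.4 -0.6]
k4 False t11.43 [ 0.6688 -0.088   0.2067] F [-0.19 -0.67 -2.8 ] T [-0.01 -0.02  0.01] op 0.0571 gf 85.4
   binz cmd 0.0980 act 0.0979 dF [ 0.6 -1.5 -1.7]
k5 False t11.71 [ 0.6685 -0.0881  0.2051] F [-1.38  0.19 -0.5 ] T [-0.08  0.29  0.01] op 0.0570 gf 85.4
   binz cmd 0.0965 act 0.0963 dF [-0.6 -0.6  0.6]
k6 False t11.98 [ 0.6683 -0.0882  0.2036] F [-5.2   0.18 -1.2 ] T [-0.07  0.79 -0.03] op 0.0570 gf 85.3
   binz cmd 0.0950 act 0.0948 dF [-4.4 -0.6 -0. ]
k7 False t12.26 [ 0.6683 -0.0882  0.2022] F [-5.4  -0.33  0.68] T [-0.09  0.9  -0.02] op 0.0569 gf 85.4
   binz cmd 0.0935 act 0.0934 dF [-4.6 -1.1  1.8]
k8 False t12.53 [ 0.6684 -0.0883  0.2009] F [-6.02 -0.19  2.01] T [-0.08  0.84  0.02] op 0.0576 gf 85.7
   binz cmd 0.0920 act 0.0921 dF [-5.3 -1.   3.2]
k9 False t12.81 [ 0.6686 -0.0884  0.1998] F [-7.15 -0.02  3.04] T [0.02 0.94 0.07] op 0.0571 gf 85.9
   binz cmd 0.0905 act 0.0910 dF [-6.4 -0.8  4.2]
```

The tongue has gone in behind the lip and is loading the spring. I'll keep going down, stopping on the rise in vertical force.

Run:
```python
from h import *
zo=np.load("grasp.npy")[2]
c=np.array([.6719,-.0878,zo+.104])-.0030*ux
for k in np.arange(10,18.1,.67):
    t=c.copy(); t[2]-=.0015*k
    r=env.movel(t,velocity=.01,stop_force=6); s=st("k%.1f %s"%(k,r)); d=np.array(s["force"])-[0,0,-2.2]
    print("   binz cmd %.4f act %.4f"%(t[2]-zo,s["tcp_pos"][2]-zo),"dF",d.round(1))
    if r or d[2]>12 or abs(d[0])>12: break
```

```text
k10.0 False t13.11 [ 0.6681 -0.0881  0.197 ] F [-3.35 -1.96 -6.6 ] T [-0.23  0.83  0.02] op 0.0572 gf 86.1
   binz cmd 0.0890 act 0.0882 dF [-3.3 -2.  -4.4]
k10.7 False t13.36 [ 0.6685 -0.088   0.1964] F [-4.85 -0.73 -4.07] T [-0.15  0.96  0.02] op 0.0571 gf 86.4
   binz cmd 0.0880 act 0.0876 dF [-4.9 -0.7 -1.9]
k11.3 False t13.61 [ 0.6688 -0.0879  0.1959] F [-5.87 -1.04 -1.96] T [-0.01  1.   -0.03] op 0.0572 gf 86.4
   binz cmd 0.0870 act 0.0871 dF [-5.9 -1.   0.2]
k12.0 False t13.86 [ 0.6689 -0.088   0.1955] F [-6.32  0.85  1.31] T [-0.04  1.1   0.08] op 0.0574 gf 87.2
   binz cmd 0.0860 act 0.0867 dF [-6.3  0.9  3.5]
k12.7 False t14.11 [ 0.669  -0.088   0.1954] F [-9.84  1.47  7.98] T [0.14 1.49 0.04] op 0.0569 gf 87.8
   binz cmd 0.0850 act 0.0866 dF [-9.8  1.5 10.2]
k13.3 False t14.36 [ 0.6691 -0.088   0.1952] F [-13.36   3.06  13.58] T [0.39 1.76 0.15] op 0.0572 gf 88.4
   binz cmd 0.0840 act 0.0864 dF [-13.4   3.1  15.8]
```

It snapped over at bin z of about .089 and stands hard at .0865, which matches the 3 mm of travel expected. I'll relax the load, release, and check.

Run:
```python
from h import *
zo=np.load("grasp.npy")[2]
t=np.array([.6719,-.0878,zo+.0866])-.0036*ux
env.movel(t,velocity=.01); env.dwell(.2); st("relaxed")
env.grip(.072); st("open")
p=np.array(env.get_state()["tcp_pos"]); env.movel([p[0],p[1],p[2]+.11],velocity=.1); env.dwell(.3); st("up")
im,W=cloud("scene"); cv2.imwrite("pics/s4.png",cv2.resize(im[160:320,300:440],None,fx=4,fy=3.75,interpolation=cv2.INTER_CUBIC))
P=W.reshape(-1,3); b=P[(P[:,0]>.58)&(P[:,0]<.66)&(P[:,1]>-.13)&(P[:,1]<-.04)&(P[:,2]>.07)&(P[:,2]<.2)]
h=b[(b[:,0]>.645)]; print("rim z",np.percentile(h[:,2],[90,97]),"y",np.percentile(b[:,1],[1,99]))
```

```text
relaxed t14.97 [ 0.6686 -0.088   0.1956] F [-5.27 -0.94 -0.42] T [-0.01  0.73  0.06] op 0.0573 gf 86.4
open t15.28 [ 0.6693 -0.0878  0.196 ] F [-0.05  0.43 -0.34] T [ 0.03 -0.04 -0.02] op 0.0719 gf 0.0
up t16.83 [ 0.6692 -0.0878  0.3056] F [-0.45  0.13 -0.33] T [-0.    0.01  0.02] op 0.0721 gf 0.0
rim z [0.16539054 0.16833526] y [-0.12114884 -0.0617553 ]
```

View pics/s4.png

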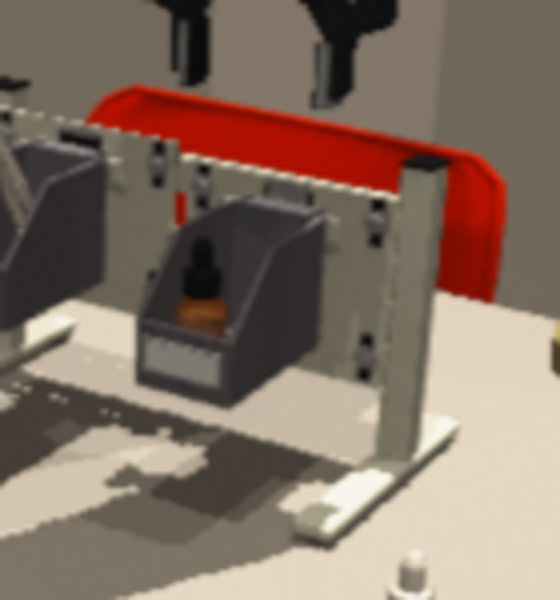

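The bin hangs level on the free louvre with the bottle upright inside at crop (203,280), and the gripper is clear above it.

```bash
python3 -c "
from h import *
print(job.job_done())"
```

```text
the job is handed in; nothing more can be done
None
```

The loose bin hangs in the free right-hand place on the rack, its hook snapped past the clip and the bottle still in it; I handed the job in at about 17 s, but the interface returned no verdict.

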